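# Put the bracelet hammer level on its rest

## Robot

A 6-joint arm with a two-finger parallel gripper is mounted at the origin on the work surface. World frame = base frame: x ahead of the robot, y to its left, z up, the work surface at z = 0. Lengths are in m, angles in rad, forces in N, time in s.
With the tool pointing down it reaches from about 0.3 to 0.85 m from the base axis. Payload 4.2 kg.
Tool frame: the origin (TCP) lies at the very end of the fingers, on their centre line; the grasp point (between the pads) lies 19 mm behind it; z points along the fingers, y is the line along which they close (so a half turn about z gives the same grasp; the last joint's range is limited). The gripper opens to 91 mm and grips with 3 to 60 N. Pads are 32 mm wide; open, the fingers measure 118 mm over their backs; the gripper's body (76 mm by 178 mm) begins 60 mm behind the grasp point.
Start: joints at [-1.263, 0.32, 1.565, -0, 1.257, -0.02], TCP at [0.185, -0.544, 0.214] pointing down, gripper open.
Joint ranges: [-3.11, 3.11], [-0.84, 2.01], [0.21, 2.61], [-1.34, 4.49], [0.05, 2.63], [-2.56, 2.56]. Speed limits (rad/s): [2.57, 2.57, 3.14, 3.14, 3.14, 3.14].

## Interface

Orientations are given as a unit quaternion [w, x, y, z].
In Python, from rig import ctrl gives the robot as it stands. The module is installed in compiled form; this text tells all that it offers. Calls block until the motion is done:
- ctrl.move_pose(position, orientation): joint-space move of the TCP to a pose.
- ctrl.movel(position, frame=None, max_speed=0.15, threshold=None): straight line of the TCP; frame=None keeps the orientation; max_speed is the mean speed in m/s. With threshold (N) it stops when the force on the tool has changed by that much, and returns True; else False.
- ctrl.move_joints(angles): joint-space move.
- ctrl.ungrasp() and ctrl.close_gripper(squeeze=None): open the fingers fully, or close them until they stop; squeeze is the grip in N (None keeps the last).
- ctrl.wait(seconds).
- ctrl.inverse_kinematics(position, orientation): joint angles nearest the present ones, or None.
- ctrl.read_state(): the state.
- ctrl.capture(name): name is "scene" or "top"; returns a dict with "pixels" (384x512x3 uint8, blue, green, red), "mtx" (3x3 intrinsics, pixels), "k1" (the pictures are not rectified: a ray, as slopes to the right and down, at radius r is drawn at 1 + k1 r^2 times it, then the intrinsics apply), "R" (3x3) and "t" (3): a world point X has camera coordinates R X + t. Camera axes: x right, y down, z forward; pixel columns grow to the right and rows downward; lengths in m; the calibration is good to about 2 mm. A picture is of the moment at which its call begins. There is no depth.
A pose or a line that the arm cannot do raises ctrl.Unreachable and nothing moves.
- ctrl.close_job(): hands the job in; it is judged then, once.
The state is a dict: "time": time; "joint_pos": joint angles; "joint_vel": joint speeds; "joint_torque": joint torques, N m; "eef_pos": TCP position; "tcp_rot": TCP orientation; "contact_force": force on the tool from outside, world axes, zero at the start; "wrist_torque": the same for the moment, N m; "grip_width": finger opening in m; "gripper_force": force on a finger pad.
Only numpy, scipy, OpenCV 4.12 (cv2) and the standard library are available. Lean on these libraries where they do the work, as an engineer would, in place of code of your own. Each camera call takes 0.05 s, during which the arm holds its last target. There are 200 camera calls.

## Task

On this watchmaker's bench, take the steel-headed hammer (not the white-headed mallet) by its wooden neck at its balance point, near the head, and lift it clear of the bench so that it hangs level. Then lay it gently on the hammer rest, its head on the blue pad and its black grip in the black fork, let go, and leave the mallet and the amber jar where they are.

Things in the scene. Friction and masses are not known exactly. Their poses are not given: they have to be found in the camera images.
- hammer_balance (a point): Balance point of the steel-headed hammer, inside its neck, 10 mm above its underside; x runs along the handle to the head, z up. Lies flat. Dark steel head 20 mm along x, 46 across, 20 high, middle at x = +49 mm. Pale wooden neck 16 mm wide and high, x = -82 to +39. Black rubber grip 20 mm wide and high, x = -182 to -82. 0.2 to 0.31 kg, most in the head. Gripped here across y it hangs level.
- rest_seat (a point): Place for the balance point on the fixed hammer rest, 50 mm above the bench; x points where the head goes, z up. Aluminium base 8 mm thick, 84 wide, x = -145 to +90 mm. Blue flat head pad 48 mm along x, 70 across, top 40 mm above the bench, middle at x = +54. Black fork at x = -120, 16 mm thick, floor 40 mm and flared cheek tops 77 mm above the bench; 35 mm clear at the floor, 70 at the top.
- mallet_center (a point): Bystander: mallet of the same length and handle, with a white plastic round head (26 mm diameter, 56 mm across) 49 mm ahead (+x) of this point. This point is inside its wooden neck, 10 mm above the bench; x runs towards its head. Loose, 0.12 kg.
- jar_center (a point): Bystander: amber glass jar with a black lid, 44 mm diameter, 50 mm high, standing loose; the point is its centre, 25 mm above the bench.
Not all that is in view belongs to the job. Leave any pink or red look-alike of the part that bears hammer_balance alone.

How it is judged:
By the outcome, as a careful person would: the job done as asked, in the order asked, and still so for the second after the job is handed in, with the robot touching nothing.
It also fails if it takes over 48 s, if anything falls off the work surface, if the arm or the gripper's body presses on something with over 40 N, if the wrist force passes 120 N, or if a joint passes its speed limit or range.

## Working session

There is one attempt and no reset: what is moved stays moved. The work goes in short steps, each a Python script; the robot and the scene stay as the last script left them, time stands still between calls to the robot, and variables do not carry over. Pictures are saved under pics/ and viewed, at most 10 in all, crops included, and the job is handed in when it is done.

```bash
mkdir -p pics
cat > h.py <<'E'
import numpy as np, cv2, pickle
def ray(c,uv):
    """pixels -> camera centre, world directions"""
    uv=np.asarray(uv,float).reshape(-1,1,2)
    n=cv2.undistortPoints(uv,np.array(c["mtx"],float),np.array([c["k1"],0,0,0],float)).reshape(-1,2)
    R=np.array(c["R"]);t=np.array(c["t"])
    return -R.T@t, np.c_[n,np.ones(len(n))]@R
def plane(c,uv,z):
    o,d=ray(c,uv); return o+d*((z-o[2])/d[:,2])[:,None]
def proj(c,X):
    r,_=cv2.Rodrigues(np.array(c["R"],float))
    return cv2.projectPoints(np.asarray(X,float).reshape(-1,1,3),r,np.array(c["t"],float),np.array(c["mtx"],float),np.array([c["k1"],0,0,0],float))[0].reshape(-1,2)
E
python3 - <<'E'
from rig import ctrl
import cv2,pickle,numpy as np
for n in("scene","top"):
    c=ctrl.capture(n);pickle.dump(c,open(n+".pkl","wb"))
    cv2.imwrite(f"pics/{n}0.png",cv2.resize(c["pixels"],(800,600),interpolation=cv2.INTER_CUBIC))
    print(n,-np.array(c["R"]).T@c["t"],c["k1"],c["mtx"])
s=ctrl.read_state();print(s["time"],s["tcp_rot"])
E
```

```text
scene [1.03021873 0.49253452 0.62969106] -0.047615756001701745 [[378.33109626   0.         254.61159451]
 [  0.         378.33109626 196.87119779]
 [  0.           0.           1.        ]]
top [ 0.25181116 -0.04809682  1.5222947 ] -0.05997143152791864 [[481.97225376   0.         245.63365774]
 [  0.         481.97225376 188.08346131]
 [  0.           0.           1.        ]]
0.1 [-7.87295334e-04  9.86596838e-01  1.63174888e-01 -1.25311155e-04]
```

View pics/top0.png

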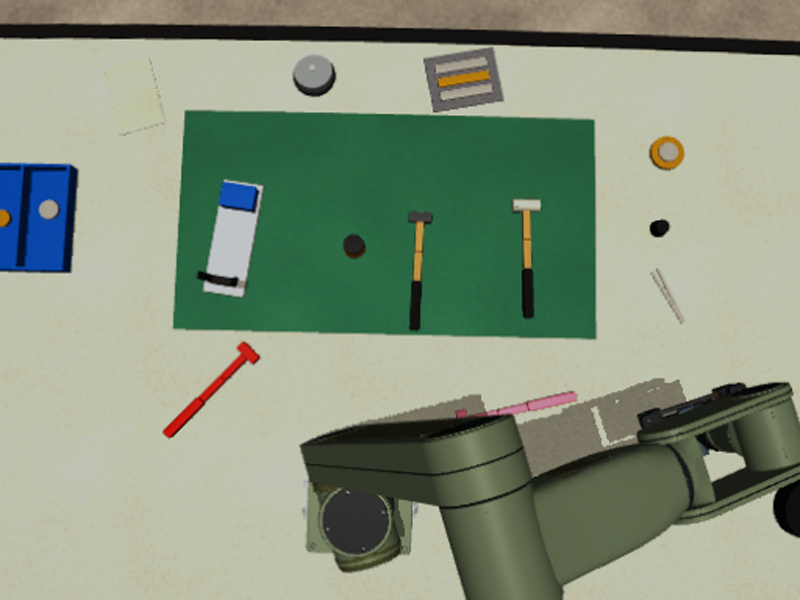

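View pics/scene0.png

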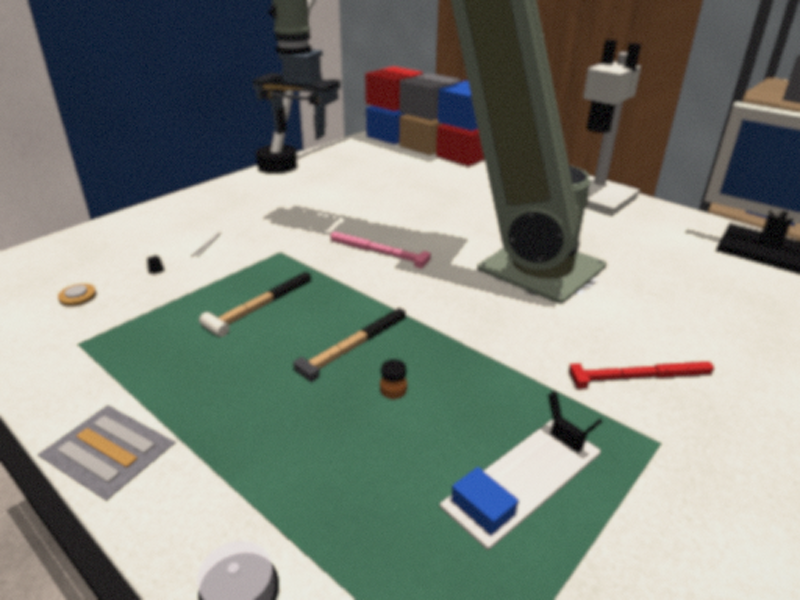

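The top view (800x600) shows these hammer-like things:
- Steel-headed hammer: head (420,217), grip (415,305).
- White-headed mallet: head (526,205).
- Red look-alike at (210,390).
- Pink look-alike at (520,405).

The dark steel head with a wooden neck at (420,217) fits the description. The jar is at (353,246). The rest has its blue pad at (239,195) and its fork at (221,280). Next I measure by masks and confirm in a crop.

```bash
cat > meas.py <<'E'
import pickle,cv2,numpy as np
from h import *
def blobs(m,mn=12):
    n,l,s,c=cv2.connectedComponentsWithStats(m.astype(np.uint8)*255)
    return [(c[i],s[i],np.argwhere(l==i)[:,::-1].astype(float)) for i in range(1,n) if s[i][4]>=mn]
def masks(c):
    hsv=cv2.cvtColor(c["pixels"],cv2.COLOR_BGR2HSV);H,S,V=[hsv[...,i].astype(int) for i in range(3)]
    return {"wood":(H>8)&(H<28)&(S>80)&(V>110),"dark":(V<85)&((S<110)|(V<45)),"blue":(H>100)&(H<125)&(S>150)&(V>100),"white":(S<60)&(V>150)}
E
python3 - <<'E'
from meas import *
c=pickle.load(open("top.pkl","rb"))
roi=(slice(72,212),slice(115,380))
Z={"wood":.018,"dark":.02,"blue":.04,"white":.008}
for k,m in masks(c).items():
    mm=np.zeros_like(m);mm[roi]=m[roi]
    for ce,s,p in blobs(mm):
        w=plane(c,p,Z[k])[:,:2]
        r=cv2.minAreaRect(w.astype(np.float32)*1000)
        print(k,ce.round(1),s[4],"mean",w.mean(0).round(4),"rect",np.round(r[0],1),np.round(r[1],1),round(r[2],1))
cr=[]
for n,(y,x,h,w) in {"top":(120,245,100,125),"scene":(165,115,100,160)}.items():
    q=pickle.load(open(n+".pkl","rb"))["pixels"][y:y+h,x:x+w]
    cr.append(cv2.resize(q,(400,320),interpolation=cv2.INTER_CUBIC))
cv2.imwrite("pics/crop.png",np.hstack(cr))
E
```

```text
wood [336.9 152.8] 181 mean [ 0.5286 -0.3257] rect [ 529.9 -325.9] [119.1  12.8] 0.1
wood [267.4 160.1] 175 mean [ 0.5001 -0.1057] rect [ 498.9 -105.7] [ 14.5 119. ] 88.1
dark [328.6 132.8] 13 mean [ 0.5919 -0.2987] rect [ 592.3 -298.3] [29.4 12.7] 40.8
dark [268.7 138.4] 91 mean [ 0.5693 -0.1087] rect [ 568.9 -109.1] [45.7 20.2] 85.5
dark [226.1 156.3] 136 mean [0.5088 0.0247] rect [509.7  23.7] [38.4 41.1] 1.5
dark [337.1 187.2] 216 mean [ 0.4189 -0.3263] rect [ 419.6 -327.4] [95. 22.] 0.3
dark [139.  178.5] 129 mean [0.4319 0.2977] rect [432.3 298.5] [81.3 17.4] 80.0
dark [265.5 195. ] 206 mean [ 0.3889 -0.1017] rect [ 390.7 -101.7] [20.3 98.5] 88.2
blue [151.6 124.9] 324 mean [0.6002 0.2614] rect [600.4 261.4] [70.  46.8] 81.7
white [115.6  90. ] 89 mean [0.7218 0.3916] rect [703.8 389.3] [157.6   6.6] 3.4
white [323.8  72.9] 353 mean [ 0.7935 -0.2846] rect [ 788.5 -220.9] [ 13.6 489.6] 1.5
white [148.6 153.8] 1148 mean [0.5135 0.2734] rect [536.  271.5] [ 82.3 200.6] 82.3
white [337.1 130.5] 101 mean [ 0.6031 -0.3278] rect [ 603.  -327.6] [16.4 51.9] 1.5
white [142.7 185.2] 134 mean [0.4123 0.2876] rect [413. 288.] [80.5 18.8] 81.9
white [132. 211.] 35 mean [0.3294 0.3179] rect [329.4 317.9] [  0.  108.2] 1.4
```

View pics/crop.png

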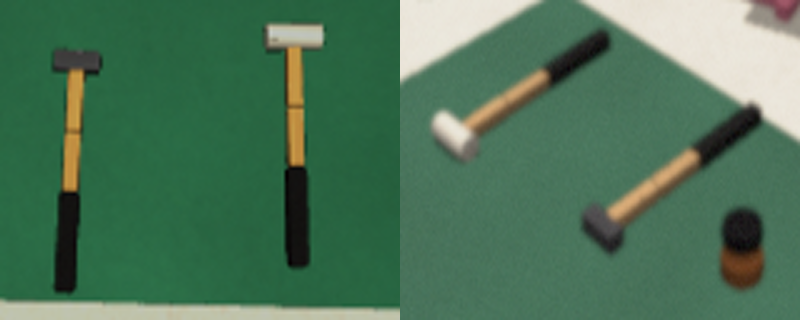

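The crop shows the hammer with the dark steel block head on the left in the top view. The mallet has a white cylinder head. Its measured lengths agree: head to grip is 180 mm against the nominal 181, and pad to fork is 175 mm against 174. I'll cross-check with the scene view, then move to pre-grasp.

```bash
cat >> h.py <<'E'
def down(deg):
    a=np.radians(deg)/2; return [0,np.cos(a),np.sin(a),0]
E
python3 - <<'E'
from meas import *
from rig import ctrl
c=pickle.load(open("scene.pkl","rb"))
def fr(o,deg,P):
    a=np.radians(deg);R=np.array([[np.cos(a),-np.sin(a),0],[np.sin(a),np.cos(a),0],[0,0,1]]);return np.array(P)@R.T+o
ham=fr([.5212,-.1066,.01],-2.2,[[49,0,0],[-21.5,0,0],[-132,0,0]]/np.array(1000.))
seat=fr([.5475,.2705,0],-8.2,[[54,0,.024*1000],[54,0,40],[-120,0,60]]/np.array(1000.))
print("pred ham",proj(c,ham).round(1).tolist(),"pad/fork",proj(c,seat).round(1).tolist())
for k,m in masks(c).items():
    if k=="white":continue
    mm=np.zeros_like(m);mm[170:350,120:400]=m[170:350,120:400]
    for ce,s,p in blobs(mm): print(k,ce.round(1),s.tolist())
q=c["pixels"][300:345,285:335]; m=masks(c)["blue"][300:345,285:335]
v=q.max(2); t,b=cv2.threshold(v[m].reshape(-1,1),0,255,cv2.THRESH_OTSU)
mb=masks(c)["blue"]&(c["pixels"].max(2)>t)
for ce,s,p in blobs(mb):
    if 290<ce[0]<335 and ce[1]>290:
        r=cv2.minAreaRect((plane(c,p,.04)[:,:2]*1000).astype(np.float32));print("padtop",t,ce,r)
for P,a in (([.5212,-.1066,.2],-2.2),([.5475,.2705,.2],-8.2),([.5212,-.1066,.004],-2.2)):
    print(np.round(ctrl.inverse_kinematics(P,down(a)),2))
ctrl.move_pose([.5212,-.1066,.12],down(-2.2)); print(ctrl.read_state()["time"])
E
```

```text
pred ham [[195.5, 236.3], [216.3, 224.1], [245.6, 206.9]] pad/fork [[309.8, 320.4], [310.6, 315.0], [366.9, 266.2]]
wood [156.9 196. ] [141, 187, 33, 19, 169]
wood [216.  222.7] [198, 212, 37, 22, 221]
dark [333.4 182.1] [307, 171, 51, 22, 150]
dark [347.8 173.5] [328, 170, 39, 10, 283]
dark [185.2 182.8] [168, 174, 32, 22, 237]
dark [245.2 207.2] [231, 198, 29, 22, 250]
dark [195.8 236.9] [188, 230, 19, 15, 152]
dark [251.5 236.6] [243, 230, 18, 14, 206]
dark [246.2 252.1] [243, 247, 10, 9, 15]
dark [363.  272.4] [351, 251, 34, 38, 464]
blue [309.8 316.5] [290, 299, 40, 35, 724]
padtop 158.0 [310.01910828 315.62738854] ((602.1575927734375, 261.88531494140625), (67.7032470703125, 44.395660400390625), 79.89236450195312)
[-0.22  0.26  1.68 -0.    1.2   1.39]
[ 0.44  0.38  1.5  -0.    1.26  2.15]
[-0.22  0.48  1.93 -0.    0.73  1.39]
2.1167
```

Both views agree to about 1 px. Now I grasp and lift.

Run:
```python
from meas import *
from rig import ctrl
P=[.5212,-.1066]
ctrl.movel(P+[.03]); print(ctrl.movel(P+[.004],max_speed=.06,threshold=8), ctrl.read_state()["eef_pos"])
ctrl.close_gripper(35); ctrl.wait(.2)
s=ctrl.read_state();print(s["grip_width"],s["gripper_force"],s["contact_force"],s["wrist_torque"])
ctrl.movel(P+[.05],max_speed=.05); ctrl.movel(P+[.15],max_speed=.15); ctrl.wait(.3)
s=ctrl.read_state();print(s["time"],s["grip_width"],s["eef_pos"],s["contact_force"],s["wrist_torque"])
for n in("scene","top"):
    c=ctrl.capture(n);pickle.dump(c,open(n+"1.pkl","wb"))
    if n=="scene":
        cv2.imwrite("pics/lift.png",cv2.resize(c["pixels"][80:290,120:400],(800,600),interpolation=cv2.INTER_CUBIC))
```

```text
False [ 0.52110054 -0.10654905  0.00368944]
0.015972536689614746 34.99892055988312 [ 0.30434281  0.71524164 -0.03713425] [ 0.0073225  -0.03532672 -0.01212501]
6.9667 0.015351030892332519 [ 0.52086809 -0.10651609  0.14927734] [-0.02927074  0.53525807 -2.72868124] [ 0.03081998 -0.0051134   0.0592539 ]
```

View pics/lift.png

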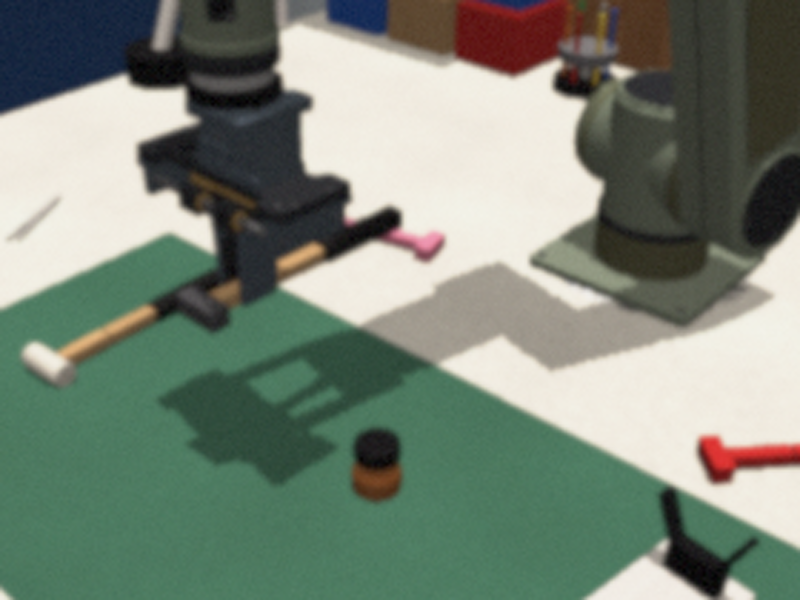

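The hammer is held, with its head at crop (203,305) and grip end at (390,218). The wrist moment about y is about 0, so it looks balanced. I'll check the level numerically, then carry it to above the rest.

Run:
```python
from meas import *
from rig import ctrl
c=pickle.load(open("scene1.pkl","rb"))
a=np.radians(-2.2);u=np.array([np.cos(a),np.sin(a),0]);b=np.array([.521,-.1066,.1556])
print("level pred head,grip end",proj(c,[b+.049*u,b-.182*u]).round(1).tolist())
ctrl.movel([.5475,.2705,.16],down(-8.2),max_speed=.15); ctrl.wait(.3)
s=ctrl.read_state();print(s["time"],s["eef_pos"],s["contact_force"],s["wrist_torque"],s["grip_width"])
for n in("top","scene"):
    c=ctrl.capture(n);pickle.dump(c,open(n+"2.pkl","wb"))
    q=c["pixels"][70:220,90:290] if n=="top" else c["pixels"][160:360,250:450]
    cv2.imwrite(f"pics/{n}2.png",cv2.resize(q,None,fx=3,fy=3,interpolation=cv2.INTER_CUBIC))
```

```text
level pred head,grip end [[190.6, 188.0], [258.5, 155.1]]
10.0417 [0.54749923 0.27037428 0.16000272] [-0.17887972  0.04696387 -1.94894582] [ 0.01115387 -0.04928771  0.06027533] 0.015562034302751687
```

View pics/scene2.png

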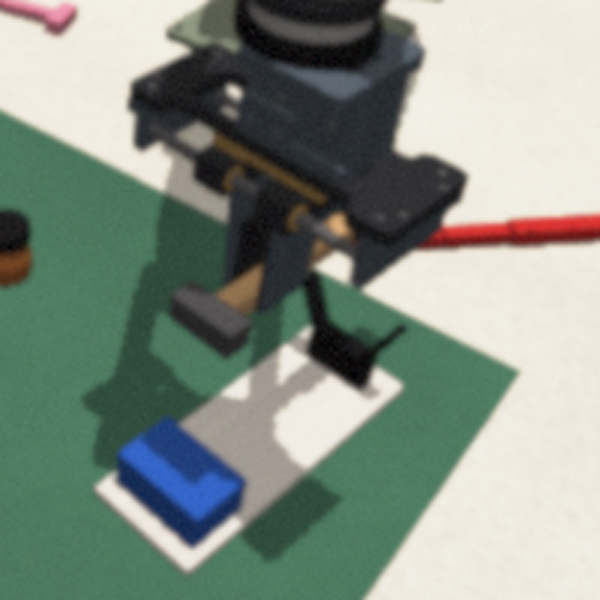

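The level prediction matches to about 1 px. The hammer hangs level over the rest with its head ahead of the pad line. Lower it slowly until contact.

Run:
```python
from meas import *
from rig import ctrl
P=[.5475,.2705]
print(ctrl.movel(P+[.06],max_speed=.08,threshold=8))
ctrl.wait(.2)
print(ctrl.movel(P+[.0395],max_speed=.015,threshold=1.6))
s=ctrl.read_state();print(s["time"],s["eef_pos"],s["contact_force"],s["wrist_torque"],s["grip_width"])
for n in("top","scene"):
    c=ctrl.capture(n);pickle.dump(c,open(n+"3.pkl","wb"))
    q=c["pixels"][160:360,250:450]
    if n=="scene":cv2.imwrite(f"pics/{n}3.png",cv2.resize(q,None,fx=3,fy=3,interpolation=cv2.INTER_CUBIC))
```

```text
False
True
12.7333 [0.5474473  0.27049376 0.04398026] [-0.14409137 -0.0871013   4.5155459 ] [-0.00211092 -0.00011887  0.03215085] 0.015330426579910003
```

View pics/scene3.png

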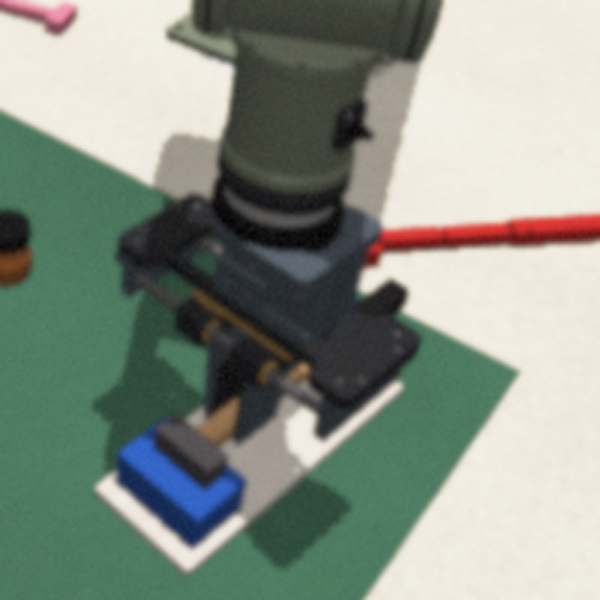

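The head sits on the blue pad. Contact came at the expected height (TCP 44 mm) with a moment near zero. Release and retreat.

Run:
```python
from meas import *
from rig import ctrl
P=[.5475,.2705]
ctrl.ungrasp(); ctrl.wait(.2)
ctrl.movel(P+[.09],max_speed=.06); ctrl.movel(P+[.22],max_speed=.15)
ctrl.move_pose([.3,-.38,.25],down(0)); ctrl.wait(.3)
s=ctrl.read_state();print(s["time"],s["contact_force"],s["grip_width"])
o=[]
for n in("top","scene"):
    c=ctrl.capture(n);pickle.dump(c,open(n+"4.pkl","wb"))
    q=c["pixels"][90:220,100:230] if n=="top" else c["pixels"][200:360,260:420]
    o.append(cv2.resize(q,(400,400),interpolation=cv2.INTER_CUBIC))
    c0=pickle.load(open(n+".pkl","rb"))
    for k in("wood","dark","white"):
        for d,l in((c0,"before"),(c,"after")):
            mm=masks(d)[k].copy()
            roi=np.zeros_like(mm)
            if n=="top": roi[118:212,200:380]=1
            else: roi[170:260,120:280]=1
            print(n,k,l,[(b[0].round(1).tolist(),int(b[1][4])) for b in blobs(mm&roi)])
cv2.imwrite("pics/end.png",np.hstack(o))
```

```text
18.9583 [-0.64131006 -0.42898256 -1.17677796] 0.09091091720743391
top wood before [([336.9, 152.8], 181), ([267.4, 160.1], 175)]
top wood after [([336.9, 152.8], 181)]
top dark before [([328.6, 132.8], 13), ([268.7, 138.4], 91), ([226.1, 156.3], 136), ([337.1, 187.2], 216), ([265.5, 195.0], 206)]
top dark after [([226.1, 156.2], 137), ([337.1, 187.2], 216), ([364.4, 208.2], 194)]
top white before [([337.1, 130.5], 101)]
top white after [([337.1, 130.5], 101)]
scene wood before [([156.9, 196.0], 169), ([216.0, 222.7], 221)]
scene wood after [([156.9, 196.1], 171)]
scene dark before [([185.2, 182.8], 237), ([245.2, 207.2], 250), ([195.8, 236.9], 152), ([251.5, 236.6], 206), ([246.2, 252.1], 15)]
scene dark after [([185.3, 182.7], 232), ([251.4, 236.5], 204), ([249.5, 252.3], 24)]
scene white before [([133.4, 175.7], 390), ([250.8, 183.8], 1689), ([135.1, 205.0], 121)]
scene white after [([133.4, 175.8], 392), ([252.4, 184.0], 1703), ([135.1, 205.0], 121)]
```

View pics/end.png

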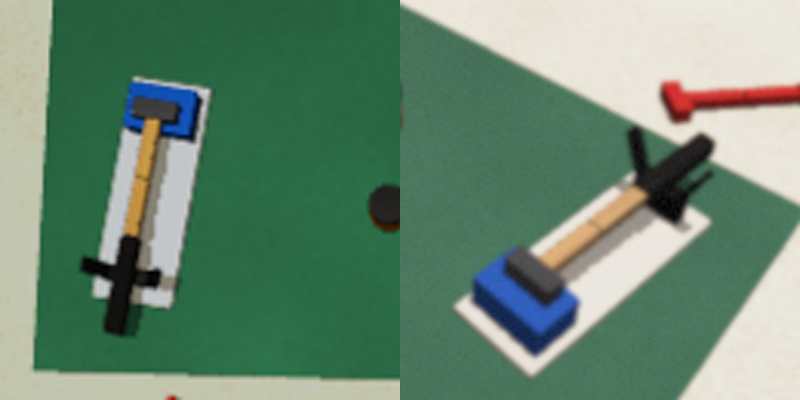

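The hammer lies with its head on the blue pad (crop 155,110) and its grip in the fork (crop 120,275). The jar and mallet have not moved, and the robot is clear.

```bash
python3 -c "
from rig import ctrl
print(ctrl.close_job())"
```

```text
the job is handed in; nothing more can be done
None
```

The steel-headed hammer hung level when lifted and now lies on the rest, head on the blue pad and grip in the fork; the mallet and jar did not move, and I handed the job in at about 19 s.

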